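# Set the strip gauge with its knurled wheel

## Robot

A 7-joint arm with a two-finger parallel gripper is mounted at the origin on the work surface. World frame = base frame: x ahead of the robot, y to its left, z up, the work surface at z = 0. Lengths are in mm, angles in rad, forces in N, time in s.
With the tool pointing down it reaches from about 425 to 875 mm from the base axis. Payload 8.4 kg.
Tool frame: the origin (TCP) lies on the front face of the gripper's body, between the roots of the fingers; the fingertips stand robot.tips_ahead ahead of it and the grasp point (between the pads) lies 51 mm ahead of it (robot.tips_ahead is the distance from the TCP to the fingertips, in mm); x points along the fingers, z is the direction in which the jaws open and shut, and the axes are right-handed (so a half turn about x gives the same grasp; the last joint's range is limited). The gripper opens to 87 mm and grips with 3 to 60 N. Pads are 19 mm wide; open, the fingers measure 117 mm over their backs; the gripper's body (75 mm by 190 mm) begins 51 mm behind the grasp point.
Start: joints at [1.116, 0.333, 0.04, 1.465, -0.013, 1.343, -0.059], TCP at [226.398, -609.271, 292.246] pointing down, gripper open.
Joint ranges: [-2.58, 2.58], [-0.38, 2.09], [-1.3, 1.39], [0.25, 2.4], [-1.5, 4.64], [0.08, 2.09], [-2.65, 2.65]. Speed limits (rad/s): [2.22, 2.22, 2.79, 2.79, 3.14, 3.14, 3.14].

## Interface

Orientations are given as [roll, pitch, yaw] about the fixed x, y, z axes, in that order (R = Rz(yaw) Ry(pitch) Rx(roll)).
In Python, from bench import robot gives the robot as it stands.
- The arm moves only by the shell command python3 -m jog 'ROWS' [FORCE]. ROWS is JSON, a list of rows, each a list of 3 entries, a list of its own where there are three numbers: the shift along the tool's x, y, z in m, then the turn, a rotation vector about the tool's x, y, z in degrees, then the opening, from -1 (shut) to 1 (fully open). In form: [[[dx, dy, dz], [wx, wy, wz], claw], ...]. A call has 1 to 20 rows; each row is the pose to reach, as a shift and turn from the pose commanded when the call began, along the tool's axes at that moment; what a row does not reach only later rows make up. A row lasts 1/12 s, in which the tool goes at most 41.7 mm and 7.16 degrees, less where a joint would pass 70% of its speed; a pose out of reach is approached as far as the arm can. A call with a gripper value outside its range is refused whole. The fingers move at their own pace and stop on an object; FORCE is the grip in N (left out, the last holds). Time passes only in rows, so rows that repeat a pose let the fingers close. It gives the time, the measured TCP pose, the force and the opening at its end, in the units of the state.
- robot.get_state(): the state, without advancing time (a new reading comes with each control period).
- robot.get_image(name): name is "side" or "top" or "wrist"; returns a dict with "pixels" (420x560x3 uint8, blue, green, red), "vertical_fov" (degrees; the focal length in pixels is half the picture's height over the tangent of half this angle, whatever the lens; pixels are square), "cx", "cy" (the principal point, pixels), "dist" ([k1, k2, p1, p2, k3] as OpenCV has them; the pictures are not rectified), "rvec" (rotation vector, rad) and "tvec" (3), from world to camera coordinates, as OpenCV has them; the wrist camera has in their place "T_tool_cam" (4x4, takes a point from camera to tool coordinates, whose origin is the TCP and whose axes are the tool frame's). Camera axes: x right, y down, z forward; pixel columns grow to the right and rows downward; lengths in mm; the calibration is good to about 2 mm. A picture is of the moment at which its call begins: read the wrist's pose just before it. There is no depth.
- robot.close_job(): hands the job in, once; it reports no verdict.
The state is a dict: "time": time; "joint_pos": joint angles; "qvel": joint speeds; "effort": joint torques, N m; "eef_pos": TCP position; "ee_rot": TCP orientation; "ft_force": force on the tool from outside, world axes, zero at the start; "ft_torque": the same for the moment, N m; "width": opening from 0.0 (shut) to 1.0 (fully open).
Only numpy, scipy, OpenCV 4.12 (cv2) and the standard library are available. Lean on these libraries where they do the work, as an engineer would, in place of code of your own. Each camera call takes 0.05 s, during which the arm holds its last target. There are 200 camera calls.

## Task

Roll the knurled brass wheel of the strip gauge under a light fingertip until the gap has closed so far that the fence's black pointer stands within the red gauge mark, then take the finger away. Work the wheel only: do not push the steel fence itself, pick nothing up, and leave the tape measure, brass cup, brass strip and screwdriver where they are.

Things in the scene. Friction and masses are not known exactly. Their poses are not given: they have to be found in the camera images.
- gauge: Fixed strip gauge: grey bed plate, x -62 to +88 mm, 300 mm in y, 12 mm high, white scale (top 13 mm high) along its +x edge. Origin on the bench, z up; fence slides along its y. Yaw within 0.45 rad. Fixed steel anvil: x 0 to 55, 42 mm high, gap face at y = -75 mm looking to +y. The wheel stands at x = -30, y = +30 mm between two blue cheeks (52 mm in y, 36 mm over both in x, tops 62 mm high).
- wheel: Knurled brass wheel, 62 mm diameter over 30 ridges (2 mm proud), 16 mm wide, axle level along gauge x. Origin: its middle, on the axle, 46 mm above the bench; it only turns. The crown stands 15 mm above the cheeks. Drives the fence 10 mm per rad, the same way along gauge y as the wheel's TOP moves: top towards gauge -y closes the gap. Needs 1 to 3.5 rad, so several strokes. Friction (2 N at the rim) holds it.
- wheel_top (a point): Fixed point at the very top of the wheel's crown (over the ridges), 77 mm above the bench, above the wheel's middle.
- fence: Sliding steel fence block, 55 (x) x 30 (y) mm, top 43 mm high, with a rack bar 165 mm long beside the wheel's housing (top 62.5 mm high, gauge x -6 to +6 mm). Origin: on its gap face, which looks to the anvil, at gauge x = 0; its gauge y is -75 mm plus the gap. It begins 34 to 44 mm open and travels from 0 to 50 mm. Not to be touched.
- pointer (a point): Tip of the black pointer on the fence (bar 3 mm wide along y, 3 mm thick, its centre line 1.5 mm from the fence's gap face), reaching in x over the white scale, at gauge x = 74 mm, 18.5 mm above the bench.
- mark: Red gauge mark: a bar fixed on the white scale, 30 (x) x 8 (y) x 2 mm, at gauge x = 70 mm; the pointer passes just over it. Origin: middle of its underside; same axes as the gauge. Its gauge y varies from start to start. The job is right when the pointer's gauge y equals the mark's, within 3 mm.
- tape_measure: Loose yellow tape measure standing upright, 62 x 36 x 58 mm, origin under its middle. Leave alone.
- brass_cup: Loose brass cup, 70 mm diameter, 90 mm high, origin under its middle. Leave alone.
- brass_strip: Loose brass strip 160 x 20 x 5 mm lying on the bench, origin under its middle. Leave alone.
- screwdriver: Loose screwdriver with a wooden handle lying on the bench. Leave alone.

How it is judged (in metres and radians):
On the way:
1. a fingertip rests on the wheel while the gap is still open past the mark (contact force between the fingers and wheel above 0.5 N and y of pointer in the frame of mark above 0.006 m), for 0.05 s.
At the end, for the whole second after the job is handed in: The pointer's centre line stands within 3 mm of the centre line of the red mark, the wheel is at rest, and each loose thing is within 20 mm of where it began (y of pointer in the frame of mark between -0.003 and 0.003 m and angular speed of wheel below 0.05 rad/s and distance of each of tape_measure, brass_cup, brass_strip, screwdriver from where it was at the start of the episode below 0.02 m); the robot touches nothing.
It fails at once if the fence, its rack or its pointer is pushed by the robot (contact force between any of the fingers, the arm and fence above 1 N).
It fails at once if the wheel is pressed or squeezed hard (over 40 N) (contact force between the fingers and wheel above 40 N).
It fails at once if a loose thing is lifted, carried or pushed more than 30 mm (distance of any of tape_measure, brass_cup, brass_strip, screwdriver from where it was at the start of the episode above 0.03 m).
It also fails if it takes over 48 s, if anything falls off the work surface, if the arm or the gripper's body presses on something with over 40 N, if the wrist force passes 120 N, or if a joint passes its speed limit or range.

## Working session

There is one attempt and no reset: what is moved stays moved. The work goes in short steps, Python scripts to look and compute and a shell command to move; the robot and the scene stay as the last step left them, time stands still between calls to the robot, and variables do not carry over. Pictures are saved under pics/ and viewed, about 8 in all and at most 12, crops included, and the job is handed in when it is done.

```bash
mkdir -p pics; ls; python3 - <<'E'
from bench import robot
import cv2
print(robot.get_state(), robot.tips_ahead)
for n in("top","side"):
    im=robot.get_image(n); cv2.imwrite(f"pics/{n}0.png",im["pixels"]); print({k:v for k,v in im.items() if k!="pixels"})
E
```

```text
pics
{'time': 0.0, 'joint_pos': array([ 1.11582399,  0.33391747,  0.03986361,  1.46629848, -0.01344117,
        1.34324082, -0.0585158 ]), 'qvel': array([ 4.99595739e-04, -2.36427484e-04,  7.71336530e-04, -7.21155059e-05,
       -1.52799992e-03, -1.26771907e-04, -6.23640691e-04]), 'effort': array([ 6.54119740e-04, -6.56355429e+01,  1.33611616e+00, -4.03804815e+01,
       -5.94753306e-02,  4.46345459e-02,  1.67169801e-04]), 'eef_pos': array([ 226.27839934, -608.96699168,  291.34144021]), 'ee_rot': array([-3.10041186,  1.56919789,  1.96771638]), 'ft_force': array([-0.41699603,  0.27639519, -0.82310323]), 'ft_torque': array([-0.00153254,  0.0452169 ,  0.00603802]), 'width': 0.9991397478370952} 69.7
{'vertical_fov': 47.369939307624094, 'cx': 277.42390571971833, 'cy': 204.30682558139733, 'dist': array([0.02524169, 0.        , 0.        , 0.        , 0.        ]), 'rvec': array([ 2.11724931, -2.14840136,  0.13474498]), 'tvec': array([ 57.69736529, 655.68473299, 961.32744134])}
{'vertical_fov': 48.27577765738338, 'cx': 278.06635923728277, 'cy': 207.35352376490258, 'dist': array([0.04752453, 0.        , 0.        , 0.        , 0.        ]), 'rvec': array([ 2.23931523, -0.69736483,  0.29351828]), 'tvec': array([-498.99807559,  326.4354463 ,  664.77429673])}
```

View pics/top0.png

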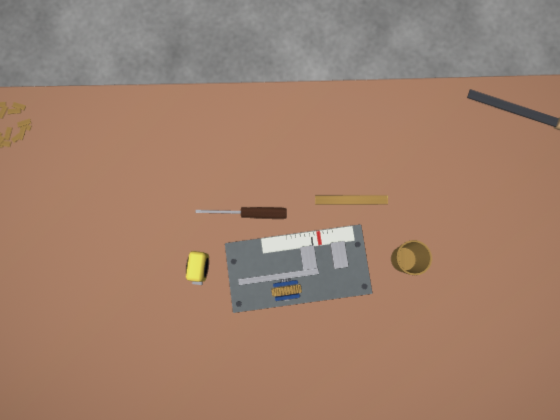

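View pics/side0.png

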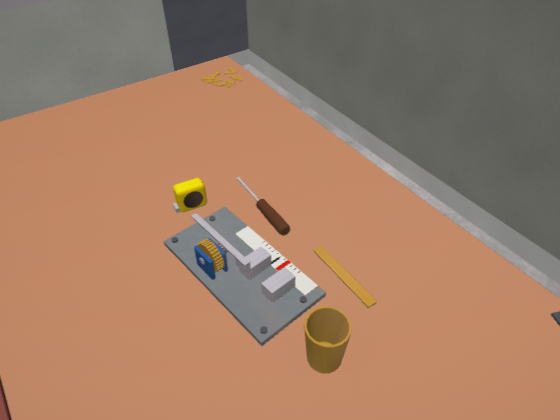

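Top view: the wheel (286,291) sits between blue cheeks, with the pointer at about (313,241) and the red mark at about (319,238). The anvil is on the right, so gauge +y points image-left. Next I'll localise these.

```bash
cat > h.py <<'E'
import numpy as np, cv2
from bench import robot
from scipy.spatial.transform import Rotation as R
def K(im):
    f=im["pixels"].shape[0]/2/np.tan(np.radians(im["vertical_fov"]/2))
    return np.array([[f,0,im["cx"]],[0,f,im["cy"]],[0,0,1]])
def pose(im,st=None):   # camera->world rotation, camera centre
    if "rvec" in im:
        A=cv2.Rodrigues(im["rvec"])[0]; return A.T,-A.T@im["tvec"]
    T=im["T_tool_cam"]; Rt=R.from_euler("xyz",st["ee_rot"]).as_matrix()
    return Rt@T[:3,:3], Rt@T[:3,3]+st["eef_pos"]
def plane(im,uv,z,st=None):
    n=cv2.undistortPoints(np.float64(uv).reshape(-1,1,2),K(im),im["dist"])[:,0]
    Rc,c=pose(im,st); d=np.c_[n,np.ones(len(n))]@Rc.T
    return c+d*((z-c[2])/d[:,2])[:,None]
def project(im,P,st=None):
    Rc,c=pose(im,st); r=cv2.Rodrigues(Rc.T)[0]
    return cv2.projectPoints(np.float64(P).reshape(-1,1,3),r,-Rc.T@c,K(im),im["dist"])[0][:,0]
def hsv(im): return cv2.cvtColor(im["pixels"],cv2.COLOR_BGR2HSV)
def cents(m,amin=15):
    n,l,s,c=cv2.connectedComponentsWithStats(m.astype(np.uint8))
    return [(c[i].round(1),s[i][4]) for i in range(1,n) if s[i][4]>=amin]
E
python3 - <<'E'
from h import *
im=robot.get_image("top"); h=hsv(im); H,S,V=[h[...,i].astype(int) for i in range(3)]
box=np.zeros(H.shape,bool); box[215:320,215:380]=1
dark=box&~((H<20)&(S>110)&(V>90)) ; dark|= box&(H>90)&(H<130)
dark=cv2.morphologyEx(dark.astype(np.uint8),cv2.MORPH_CLOSE,np.ones((9,9)))
dark=cv2.morphologyEx(dark,cv2.MORPH_OPEN,np.ones((5,5)))
c=max(cv2.findContours(dark,0,1)[0],key=cv2.contourArea)
r=cv2.minAreaRect(c); print("plate",r)
P=plane(im,cv2.boxPoints(r),12); print(P.round(1))
e=np.diff(np.r_[P,P[:1]],axis=0); L=np.linalg.norm(e,axis=1); print(L)
y=e[np.argmax(L)]; y=y*np.sign(y[1])/np.linalg.norm(y); x=np.array([y[1],-y[0],0])
o=P.mean(0)-13*x; print("yaw",np.arctan2(x[1],x[0]),"origin",o)
for n,m,z in(("red",box&((H<6)|(H>174))&(S>180)&(V>120),15),("blue",box&(H>105)&(H<130)&(S>150),62),("brass",box&(H>14)&(H<30)&(S>150)&(V>100),75),("white",box&(S<40)&(V>200),13)):
    for u,a in cents(m):
        p=plane(im,[u],z)[0]; d=p-o; print(n,u,a,p.round(1),"gauge",(d@x).round(1),(d@y).round(1))
cv2.imwrite("pics/top1.png",cv2.resize(im["pixels"][215:320,215:380],None,fx=4.8,fy=4.8,interpolation=cv2.INTER_CUBIC))
E
```

```text
plate ((297.0, 267.0), (163.99996948242188, 103.99998474121094), -0.0)
[[ 418.7  184.4   12. ]
 [ 640.7  186.    12. ]
 [ 635.1 -171.3   12. ]
 [ 415.1 -161.2   12. ]]
[222.06276975 357.33377812 220.15147877 345.61391396]
yaw -0.015850589147019544 origin [514.39298785   9.67851952  12.        ]
blue [285.2 283. ] 56 [492.5  34.1  62. ] gauge -22.2 24.1
blue [287.  296.8] 65 [465.   30.9  62. ] gauge -49.8 20.4
white [337.1 235.1] 425 [592.6 -79.2  13. ] gauge 79.6 -87.6
white [287.8 242. ] 720 [579.2  27.6  13. ] gauge 64.5 18.9
```

View pics/top1.png

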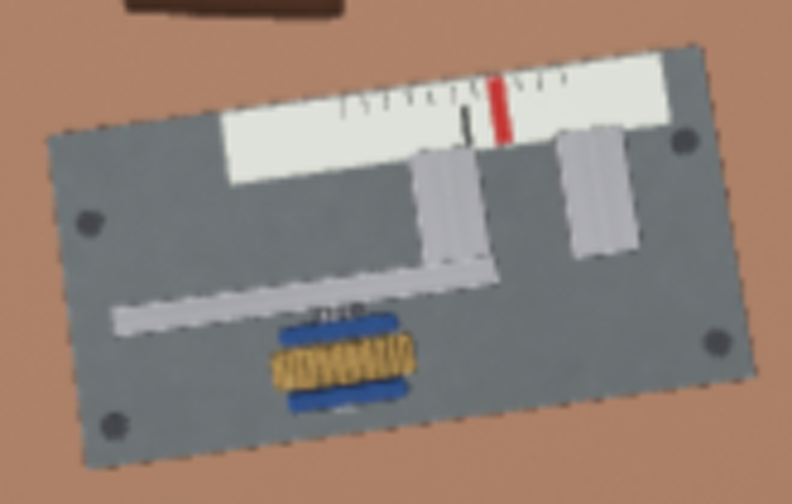

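Crop: the plate corners, wheel, pointer (467,125) and red mark (500,110) are clear. My colour mask for the plate was wrong, so I'll fix it.

```bash
python3 - <<'E'
from h import *
im=robot.get_image("top"); h=hsv(im); H,S,V=[h[...,i].astype(int) for i in range(3)]
box=np.zeros(H.shape,bool); box[222:320,215:380]=1
print(h[260,300],h[300,350],h[310,220],h[238,319],h[291,286])
g=box&(S<70); g=cv2.morphologyEx(g.astype(np.uint8),cv2.MORPH_CLOSE,np.ones((5,5)))
c=max(cv2.findContours(g,0,1)[0],key=cv2.contourArea)
P0=plane(im,c[:,0],12)[:,:2].astype(np.float32); r=cv2.minAreaRect(P0); print(r)
P=cv2.boxPoints(r); e=np.diff(np.r_[P,P[:1]],axis=0); L=np.linalg.norm(e,axis=1)
y=e[np.argmax(L)]; y=y*np.sign(y[1])/np.linalg.norm(y); x=np.array([y[1],-y[0]])
o=P.mean(0)-13*x; yaw=np.arctan2(x[1],x[0]); print("yaw",yaw,"origin",o,"wheel",o-30*x+30*y)
for n,m,z in(("red",box&((H<6)|(H>172))&(S>140),15),("blue",box&(H>105)&(H<130)&(S>120),62),("brass",box&(H>14)&(H<30)&(S>100)&(np.arange(420)[:,None]>275),75),("white",box&(S<40)&(V>200),13),("black",box&(V<75)&(np.arange(420)[:,None]<250)&(np.arange(560)<318)&(np.arange(560)>300),19)):
    for u,a in cents(m,4):
        p=plane(im,[u],z)[0,:2]; d=p-o; print(n,u,a,p.round(1),"gauge",(d@x).round(1),(d@y).round(1))
# screw heights: manual points for pointer/mark from crop
for n,u,z in(("ptr",(467,125),19),("mark",(500,110),15)):
    p=plane(im,[np.array(u)/4.8+215],z)[0,:2];d=p-o;print(n,p,d@x,d@y)
st=robot.get_state(); print(R.from_euler("xyz",st["ee_rot"]).as_matrix().round(3))
E
```

```text
[ 98  18 116] [ 11 102 172] [ 11 102 172] [  0 183 195] [ 19 137 168]
((524.4136962890625, 8.341445922851562), (150.69349670410156, 299.2085876464844), 7.1111836433410645)
yaw 0.124113604 origin [511.5137     6.732108] wheel [478.0306    32.787487]
red [318.6 237.2] 33 [588.5 -39.1] gauge 70.7 -55.0
blue [284.8 283.3] 81 [491.9  34.9] gauge -15.9 30.4
blue [287. 297.] 87 [464.6  30.9] gauge -43.6 29.8
brass [286.1 290.1] 233 [478.7  32.4] gauge -29.4 29.5
white [337.1 235.1] 425 [592.6 -79.2] gauge 69.8 -95.3
white [287.8 242. ] 720 [579.2  27.6] gauge 69.8 12.3
ptr [580.08653336 -25.07328487] 64.10799870206057 -40.04972656038581
mark [586.9006282  -40.23498978] 68.9927316937754 -55.93835659246452
[[-0.     0.937  0.348]
 [ 0.001  0.348 -0.937]
 [-1.    -0.    -0.001]]
```

Gauge origin is (511.5, 6.7) with yaw 0.124, and the wheel is at (478, 33). The pointer is about 15 mm open of the mark, so roughly 1.5 rad. Plan: shut the fingers with the jaw axis along gauge y, so tool +z is the closing direction, and stroke over the crown. First, travel high.

```bash
python3 -m jog '[[[0,0.462,-0.525],[13.3,0,0],-1],[[0,0.462,-0.525],[13.3,0,0],-1],[[0,0.462,-0.525],[13.3,0,0],-1],[[0,0.462,-0.525],[13.3,0,0],-1],[[0,0.462,-0.525],[13.3,0,0],-1],[[0,0.462,-0.525],[13.3,0,0],-1],[[0,0.462,-0.525],[13.3,0,0],-1],[[0,0.462,-0.525],[13.3,0,0],-1],[[0,0.462,-0.525],[13.3,0,0],-1],[[0,0.462,-0.525],[13.3,0,0],-1],[[0,0.462,-0.525],[13.3,0,0],-1],[[0,0.462,-0.525],[13.3,0,0],-1],[[0,0.462,-0.525],[13.3,0,0],-1],[[0,0.462,-0.525],[13.3,0,0],-1],[[0,0.462,-0.525],[13.3,0,0],-1],[[0,0.462,-0.525],[13.3,0,0],-1],[[0,0.462,-0.525],[13.3,0,0],-1],[[0,0.462,-0.525],[13.3,0,0],-1],[[0,0.462,-0.525],[13.3,0,0],-1],[[0,0.462,-0.525],[13.3,0,0],-1]]' 10
python3 - <<'E'
from h import *
st=robot.get_state(); print(st["time"],st["eef_pos"],st["width"],st["ft_force"],R.from_euler("xyz",st["ee_rot"]).as_matrix().round(3))
E
```

```text
time: 1.87
eef_pos: [476.4, 43.3, 292.0]
ee_rot: [-1.353, 1.57, -2.801]
ft_force: [-0.4, -0.1, -0.1]
width: 0.007
1.8667 [476.41775959  43.25326017 292.00261002] 0.00667784781936024 [-0.40829831 -0.11216789 -0.09102916] [[-0.001  0.992  0.123]
 [-0.     0.123 -0.992]
 [-1.    -0.001  0.   ]]
```

```bash
python3 -m jog '[[[0.04,0,0],[0,0,0],-1],[[0.08,0,0],[0,0,0],-1],[[0.115,0,0],[0,0,0],-1],[[0.135,0,0],[0,0,0],-1],[[0.135,0,0],[0,0,0],-1],[[0.135,0,0],[0,0,0],-1]]'
python3 - <<'E'
from h import *
st=robot.get_state(); im=robot.get_image("side"); P=project(im,[[478,32.8,77],st["eef_pos"]-[0,0,69.7]]); print(P)
u,v=P[0].astype(int); cv2.imwrite("pics/s1.png",cv2.resize(im["pixels"][v-75:v+75,u-70:u+130],None,fx=4,fy=4,interpolation=cv2.INTER_CUBIC))
E
```

```text
time: 2.37
eef_pos: [476.1, 42.5, 157.0]
ee_rot: [-1.63, 1.569, -3.079]
ft_force: [0.8, -0.3, 0.0]
width: 0.008
[[207.78398751 244.12762295]
 [203.53651943 237.26010944]]
```

View pics/s1.png

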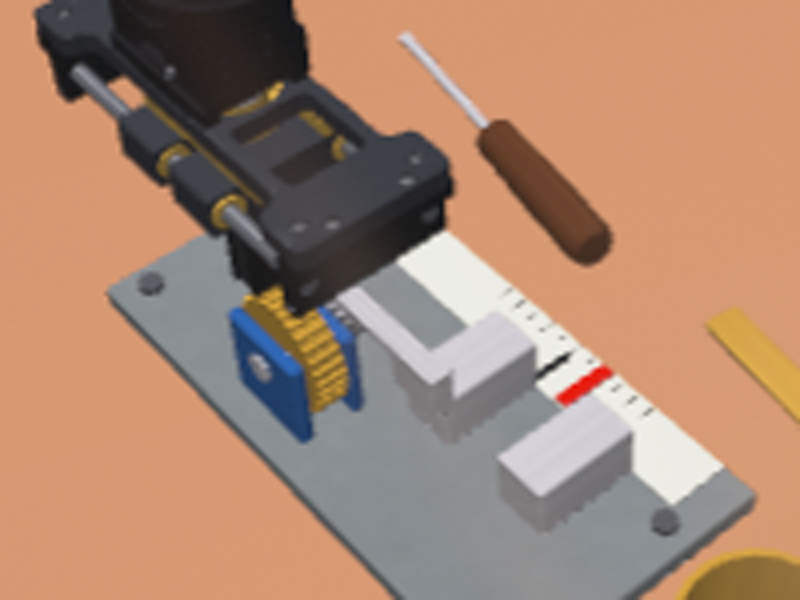

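The shut fingertip hangs just above the crown's +y half, and the pointer and mark show clearly in the side view. Now I'll descend to contact in fine steps.

```bash
python3 -m jog '[[[0.008,0,0],[0,0,0],-1],[[0.009,0,0],[0,0,0],-1],[[0.009,0,0],[0,0,0],-1]]'; python3 -m jog '[[[0.0008,0,0],[0,0,0],-1],[[0.0015,0,0],[0,0,0],-1]]'; python3 -m jog '[[[0.0005,0,0],[0,0,0],-1],[[0.0010,0,0],[0,0,0],-1]]'
```

```text
time: 2.67
eef_pos: [476.9, 43.6, 148.8]
ee_rot: [1.207, 1.57, -0.24]
ft_force: [1.0, -0.1, 0.0]
width: 0.004
time: 2.83
eef_pos: [476.9, 43.7, 147.2]
ee_rot: [1.281, 1.57, -0.166]
ft_force: [-0.5, 0.2, 0.7]
width: 0.002
time: 3.0
eef_pos: [476.8, 43.8, 146.0]
ee_rot: [1.405, 1.57, -0.042]
ft_force: [-1.2, 0.1, 5.9]
width: 0.002
```

Contact at 5.9 N. Now a short stroke to see whether it drives.

```bash
python3 -m jog '[[[0.0003,0,0.002],[0,0,0],-1],[[0.0005,0,0.004],[0,0,0],-1],[[0.0005,0,0.006],[0,0,0],-1],[[0.0005,0,0.008],[0,0,0],-1]]'; cat > gap.py <<'E'
from h import *
import sys
o=np.array([511.5,6.7]); a=.124; x=np.array([np.cos(a),np.sin(a)]); y=np.array([-x[1],x[0]])
def G(gx,gy,z): return np.r_[o+gx*x+gy*y,z]
st=robot.get_state(); print(st["eef_pos"].round(1),st["ft_force"].round(1))
for n in("side","top"):
    im=robot.get_image(n)
    # rectify a scale-plane patch: gauge x 58..86, y -80..0, 5 px per mm
    def warp(z):
        gx=[84,84,60,60]; gy=[0,-80,-80,0]
        src=project(im,[G(p,q,z) for p,q in zip(gx,gy)]).astype(np.float32)
        M=cv2.getPerspectiveTransform(src,np.float32([[0,0],[400,0],[400,120],[0,120]]))
        return cv2.warpPerspective(im["pixels"],M,(400,120),flags=cv2.INTER_LINEAR)
    w=warp(15); h=cv2.cvtColor(w,cv2.COLOR_BGR2HSV).astype(int); red=((h[...,0]<10)|(h[...,0]>170))&(h[...,1]>120)
    w2=warp(18.5); h2=cv2.cvtColor(w2,cv2.COLOR_BGR2HSV).astype(int); blk=(h2[...,2]<110)&(h2[...,1]<110); blk[:62]=0; blk[105:]=0
    print(n,"mark",[(-c/5,ar) for c,ar in cents(red,150)],"ptr",[(-c/5,ar) for c,ar in cents(blk,60)])
    cv2.imwrite(f"pics/w_{n}.png",np.vstack([w,w2]))
E
python3 gap.py
```

```text
time: 3.33
eef_pos: [477.8, 36.9, 146.5]
ee_rot: [2.411, 1.57, 0.965]
ft_force: [-7.3, 1.4, 16.6]
width: 0.005
[477.8  36.9 146.5] [-7.3  1.4 16.6]
side mark [(array([-54.78, -11.88]), np.int32(4765))] ptr [(array([-40.56, -16.44]), np.int32(625))]
top mark [(array([-54.82, -12.06]), np.int32(3614))] ptr []
```

```bash
python3 - <<'E'
import cv2, io, contextlib, bench
src=open("gap.py").read().replace('im=robot.get_image(n)','im=dict(robot.get_image(n)); im["pixels"]=cv2.imread(f"pics/{n}0.png")').replace("pics/w_","pics/w0_")
exec(src)
E
python3 -c "
import cv2,numpy as np
cv2.imwrite('pics/c1.png',np.vstack([cv2.imread(f'pics/{p}_{n}.png') for n in('side','top') for p in('w0','w')])[:, :])"
```

```text
[477.9  36.3 146.6] [-6.6  0.4 15.9]
side mark [(array([-54.74, -11.88]), np.int32(4825))] ptr [(array([-38.3 , -16.68]), np.int32(752))]
top mark [(array([-54.82, -12.06]), np.int32(3645))] ptr []
```

```bash
python3 -c "
import cv2;a=cv2.imread('pics/c1.png');print(a.shape)
import numpy as np; cv2.imwrite('pics/c2.png',np.hstack([a[:480],a[480:]]))"
```

```text
(960, 400, 3)
```

View pics/c2.png

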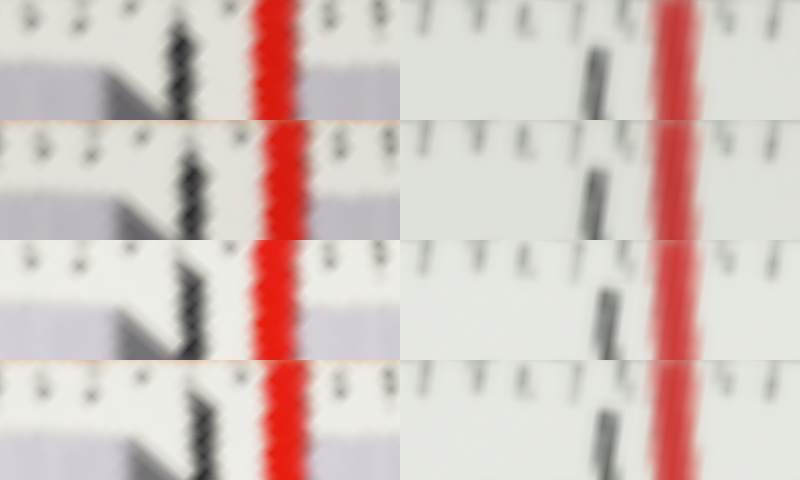

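The drive works: the pointer moved about 2.2 mm (side separation 16.4 → 14.2 mm) with no slip. I'll continue the stroke slightly lighter, then lift and return.

```bash
sed -i 's/h2\[...,2\]<110/h2[...,2]<(110 if n=="side" else 165)/; s/^    print(n.*/    def my(m): r=np.nonzero(m)[1]; return -r.mean()\/5 if len(r)>40 else np.nan\n    s=slice(72,105); print(n,"mark",my(red[s]).round(2),"ptr",my(blk[s]).round(2),"sep",(my(blk[s])-my(red[s])).round(2))/' gap.py
python3 -m jog '[[[-0.0003,0,0.002],[0,0,0],-1],[[-0.0003,0,0.004],[0,0,0],-1],[[-0.0003,0,0.006],[0,0,0],-1],[[-0.0003,0,0.008],[0,0,0],-1],[[-0.0003,0,0.010],[0,0,0],-1],[[-0.0003,0,0.012],[0,0,0],-1],[[-0.0003,0,0.014],[0,0,0],-1]]'; python3 gap.py
```

```text
time: 4.12
eef_pos: [479.6, 22.4, 146.2]
ee_rot: [1.944, 1.57, 0.497]
ft_force: [-0.2, 0.6, 2.5]
width: 0.01
[479.6  22.4 146.2] [-0.2  0.6  2.5]
side mark -54.75 ptr -45.03 sep 9.73
top mark -54.76 ptr -45.75 sep 9.01
```

```bash
python3 -m jog '[[[-0.008,0,0],[0,0,0],-1],[[-0.010,0,0],[0,0,0],-1],[[-0.010,0,-0.012],[0,0,0],-1],[[-0.010,0,-0.024],[0,0,0],-1],[[-0.010,0,-0.024],[0,0,0],-1],[[-0.004,0,-0.024],[0,0,0],-1],[[-0.001,0,-0.024],[0,0,0],-1],[[-0.001,0,-0.024],[0,0,0],-1],[[0.0,0,-0.024],[0,0,0],-1],[[0.0003,0,-0.024],[0,0,0],-1]]'; python3 gap.py
```

```text
time: 5.05
eef_pos: [476.7, 45.0, 145.7]
ee_rot: [0.074, 1.57, -1.374]
ft_force: [-4.1, 1.1, 14.0]
width: -0.0
[476.7  45.  145.7] [-4.1  1.1 14. ]
side mark -54.73 ptr -45.12 sep 9.6
top mark -54.76 ptr -45.65 sep 9.11
```

```bash
python3 -m jog '[[[0,0,0.002],[0,0,0],-1],[[0,0,0.004],[0,0,0],-1],[[0,0,0.006],[0,0,0],-1],[[0,0,0.008],[0,0,0],-1],[[0,0,0.010],[0,0,0],-1],[[0,0,0.012],[0,0,0],-1],[[0,0,0.014],[0,0,0],-1],[[0,0,0.016],[0,0,0],-1],[[0,0,0.018],[0,0,0],-1],[[0,0,0.020],[0,0,0],-1],[[0,0,0.022],[0,0,0],-1],[[0,0,0.024],[0,0,0],-1]]'; python3 gap.py
```

```text
time: 6.15
eef_pos: [480.1, 21.4, 145.9]
ee_rot: [1.538, 1.569, 0.09]
ft_force: [-3.2, 0.2, 14.1]
width: 0.007
[480.1  21.4 145.9] [-3.2  0.2 14.1]
side mark -54.88 ptr -51.95 sep 2.93
top mark -55.62 ptr -52.06 sep 3.56
```

About 2.75 mm remains, using the unoccluded mark position of -54.75. One more short stroke of about 8.5 mm at the rim.

```bash
python3 -m jog '[[[-0.008,0,0],[0,0,0],-1],[[-0.010,0,0],[0,0,0],-1],[[-0.010,0,-0.010],[0,0,0],-1],[[-0.010,0,-0.016],[0,0,0],-1],[[-0.010,0,-0.016],[0,0,0],-1],[[-0.004,0,-0.016],[0,0,0],-1],[[-0.001,0,-0.016],[0,0,0],-1],[[-0.001,0,-0.016],[0,0,0],-1],[[0.0,0,-0.016],[0,0,0],-1],[[0.0,0,-0.016],[0,0,0],-1],[[0.0,0,-0.014],[0,0,0],-1],[[0.0,0,-0.012],[0,0,0],-1],[[0.0,0,-0.010],[0,0,0],-1],[[0,0,-0.008],[0,0,0],-1],[[0,0,-0.0075],[0,0,0],-1]]'; python3 gap.py
```

```text
time: 7.5
eef_pos: [478.9, 29.5, 146.4]
ee_rot: [1.265, 1.57, -0.183]
ft_force: [-6.1, 0.5, 21.6]
width: 0.006
[478.9  29.5 146.4] [-6.1  0.5 21.6]
side mark -55.99 ptr -54.84 sep 1.15
top mark -53.92 ptr -57.05 sep -3.13
```

Side pointer is at -54.84 against the mark at -54.75. I'll lift the finger away straight up and look.

```bash
python3 -m jog '[[[-0.010,0,0],[0,0,0],-1],[[-0.05,0,0],[0,0,0],-1],[[-0.09,0,0],[0,0,0],-1],[[-0.12,0,0],[0,0,0],-1],[[-0.12,0,0],[0,0,0],-1],[[-0.12,0,0],[0,0,0],-1],[[-0.12,0,0],[0,0,0],-1]]'; python3 gap.py
python3 -c "
import cv2,numpy as np
cv2.imwrite('pics/c3.png',cv2.resize(np.hstack([cv2.imread('pics/w_side.png'),cv2.imread('pics/w_top.png')]),None,fx=1,fy=1))
from h import *
im=robot.get_image('side'); cv2.imwrite('pics/s2.png',im['pixels'])"
```

```text
time: 8.18
eef_pos: [478.0, 29.0, 264.5]
ee_rot: [-1.51, 1.57, -2.957]
ft_force: [-0.5, -0.1, -1.0]
width: 0.009
[478.   29.  264.5] [-0.5 -0.1 -1. ]
side mark -55.98 ptr -54.84 sep 1.14
top mark -53.93 ptr -57.02 sep -3.09
```

View pics/c3.png

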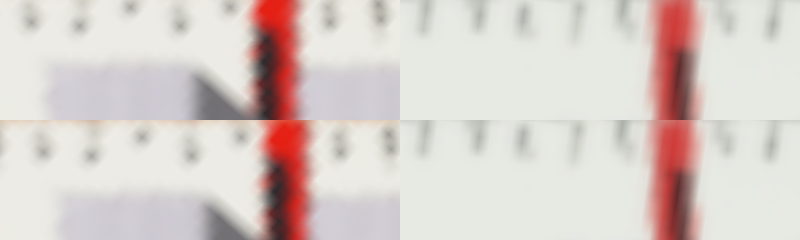

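View pics/s2.png

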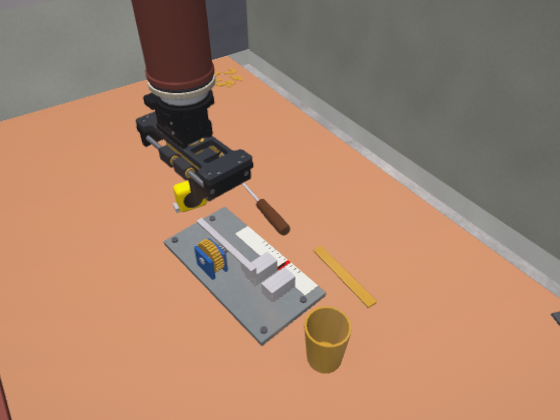

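The last check puts the pointer inside the red mark in both views: about 0.1 mm off in the side view and about 1.2 mm too far closed in the top view. The finger is clear and the loose things look unmoved, so I'm handing in.

```bash
python3 -c "
from bench import robot
print(robot.close_job())"
```

```text
the job is handed in; nothing more can be done
None
```

I rolled the wheel with the shut fingertip in three strokes. The gap closed about 16 mm until the pointer stood within the red mark. I then lifted the finger straight up, about 118 mm clear, and handed the job in at about 8.5 s.

- **Pointer:** it stands within the red mark in both views, but they disagree by about 1 mm. The side camera puts it about 0.1 mm from the mark's centre. The top camera, judged by eye, puts it about 1.2 mm too far closed. Both are inside the 3 mm allowed.
- **Failed check:** once the pointer covered part of the mark, my automatic separation figures (+1.1 mm side, -3.1 mm top) were no longer reliable. I used the mark's earlier position instead.
- **Forces:** the highest wrist force I read was about 22 N, sampled only at the end of each move. It was near zero after lifting.
- **Not touched:** the tape measure, brass cup, brass strip and screwdriver look unmoved in the last side picture. I saw no sign of contact with the fence.

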